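# Stand the lidded containers in their spill saucers

## Task

Put the four closed containers away in the dark grey spill saucers, one in each by size: the green-lidded flux pot and the wide jar with the black lid go in the two large saucers (either way round), the slimmer jar with the white cap in the medium saucer, and the dropper bottle with the red spout in the smallest. Set each down without a thump so that it stands upright and flat on the saucer's floor, inside the rim, never tipping any over on the way; leave the solder spool and the spare grinder head where they are.

Things in the scene. Friction and masses are not known exactly. Their poses are not given: they have to be found in the camera images.
- flux_pot: Low round brown paste-flux pot with a dark green screw lid (fixed, does not turn), 30 mm high; lid 52 mm across from 18 to 30 mm up, pot 49 mm across below it. About 0.07 kg. Stands upright; origin at the centre of its underside, z up. Grasp it across the lid. Belongs in a large saucer.
- scrap_jar: Clear round jar of solder scraps with a black lid (fixed), 52 mm across, 75 mm high, about 0.17 kg. Stands upright; origin at the centre of its underside, z up. Sides straight from the bottom to 48 mm up. Belongs in a large saucer.
- salts_jar: Clear round jar of white salts with a white cap (fixed), 39 mm across, 75 mm high, about 0.07 kg. Stands upright; origin at the centre of its underside, z up. Sides straight from the bottom to 48 mm up. Belongs in the medium saucer.
- dropper: Cream dropper bottle with a tapered red spout: body 28 mm across up to about 60 mm, spout 18 mm across and narrowing above that, 90 mm high in all, about 0.05 kg. Stands upright; origin at the centre of its underside, z up. Grasp the body, not the spout. Belongs in the small saucer.
- large_saucer_1: Large round dark grey spill saucer, fixed to the worktop: outer diameter 80 mm, inner diameter 72 mm, rim top 10 mm above the worktop, flat inner floor 5 mm above it. Origin at the centre of its underside, on the worktop. Takes the flux pot or the scrap jar; the same as the other large saucer.
- large_saucer_2: Large round dark grey spill saucer, fixed to the worktop: outer diameter 80 mm, inner diameter 72 mm, rim top 10 mm above the worktop, flat inner floor 5 mm above it. Origin at the centre of its underside, on the worktop. Takes the flux pot or the scrap jar; the same as the other large saucer.
- medium_saucer: Medium round dark grey spill saucer, fixed to the worktop: outer diameter 66 mm, inner diameter 58 mm, rim top 10 mm above the worktop, flat inner floor 5 mm above it. Origin at the centre of its underside, on the worktop. Takes the white-capped jar.
- small_saucer: Small round dark grey spill saucer, fixed to the worktop: outer diameter 55 mm, inner diameter 47 mm, rim top 10 mm above the worktop, flat inner floor 5 mm above it. Origin at the centre of its underside, on the worktop. Takes the dropper bottle.
- solder_spool: White spool wound with silvery solder, standing on its flange, 52 mm across, 43 mm high with the wire's end. Not a container: leave it. Origin at the centre of its underside.
- grinder_head: Spare grinder head, a small grey and brass cylinder 25 mm across and 21 mm high, loose on the worktop in front of the drawer cabinet. Leave it. Origin at the centre of its underside.
Not all that is in view belongs to the job. Leave any pink look-alike of the dropper alone. What is shaped like the flux_pot but pink is not meant.

How it is judged (in metres and radians):
At the end, for the whole second after the job is handed in: Flux pot and black-lidded jar in the two large saucers, one each (centres within 11.5 mm), white-capped jar in the medium one (11 mm), dropper in the small one (10.5 mm); each at rest, upright within 0.06 rad, its underside less than 8 mm above the saucer's origin ((((horizontal distance between flux_pot and large_saucer_1 below 0.0115 m and z of flux_pot in the frame of large_saucer_1 below 0.008 m) and (horizontal distance between scrap_jar and large_saucer_2 below 0.0115 m and z of scrap_jar in the frame of large_saucer_2 below 0.008 m)) or ((horizontal distance between flux_pot and large_saucer_2 below 0.0115 m and z of flux_pot in the frame of large_saucer_2 below 0.008 m) and (horizontal distance between scrap_jar and large_saucer_1 below 0.0115 m and z of scrap_jar in the frame of large_saucer_1 below 0.008 m))) and horizontal distance between salts_jar and medium_saucer below 0.011 m and z of salts_jar in the frame of medium_saucer below 0.008 m and horizontal distance between dropper and small_saucer below 0.0105 m and z of dropper in the frame of small_saucer below 0.008 m and angle between each of flux_pot, scrap_jar, salts_jar, dropper's own z axis and vertical below 0.06 rad and linear speed of each of flux_pot, scrap_jar, salts_jar, dropper below 0.02 m/s); the robot touches nothing.
It fails at once if a container is tipped over (leans more than 0.5 rad) (angle between any of flux_pot, scrap_jar, salts_jar, dropper's own z axis and vertical above 0.5 rad).
It fails at once if the solder spool or the grinder head is moved by more than 20 mm (distance of any of solder_spool, grinder_head from where it was at the start of the episode above 0.02 m).
It fails at once if a saucer is struck or pressed with more than 40 N (contact force between any of large_saucer_1, large_saucer_2, medium_saucer, small_saucer and anything else above 40 N).
It also fails if it takes over 112 s, if anything falls off the work surface, if the arm or the gripper's body presses on something with over 40 N, if the wrist force passes 120 N, or if a joint passes its speed limit or range.

## Robot

A 6-joint arm with a two-finger parallel gripper is mounted at the origin on a cart in front of the work surface, level with it; the furniture and walls round the work are solid. World frame = base frame: x ahead of the robot, y to its left, z up, the work surface at z = 0. Lengths are in m, angles in degrees, forces in N, time in s.
With the tool pointing down it reaches from about 0.25 to 0.725 m from the base axis. Payload 9.7 kg.
Tool frame: the origin (TCP) lies midway between the tips of the shut fingers; the grasp point (between the pads) lies 19 mm behind it; x points along the fingers, y is the direction in which the jaws open and shut, and the axes are right-handed (so a half turn about x gives the same grasp; the last joint's range is limited). The gripper opens to 85 mm and grips with 20 to 120 N. Pads are 22 mm wide; open, the fingers measure 114 mm over their backs; the gripper's body (76 mm by 85 mm) begins 54 mm behind the grasp point. The pads swing forward as they close: fully open they stand 13 mm farther back than shut.
Start: joints at [-65.26, 4.979, 10.078, 95.1, 0, 90], TCP at [0.23, -0.5, 0.231] pointing down, gripper open.
Joint ranges: [-179.16, 179.16], [-48.56, 103.87], [-65.8, 70.77], [-126.05, 130.52], [-82.76, 87.17], [-180, 180]. Speed limits (degrees/s): [127.2, 127.2, 147.25, 180, 180, 180].

## Interface

Orientations are given as [roll, pitch, yaw] about the fixed x, y, z axes, in that order (R = Rz(yaw) Ry(pitch) Rx(roll)).
In Python, from workcell import bot, cams gives the robot as it stands.
- The arm moves only by the tool apply_moves, never from a script. Its argument "commands" is a list of rows, each a list of 5 numbers: the shift along the tool's x, y, z in m, then the turn about the tool's x in rad, then the opening, from -1 (shut) to 1 (fully open). In form: [[tx, ty, tz, roll, hand], ...]. A call has 1 to 12 rows; each row is the pose to reach, as a shift and turn from the pose measured when the call began, along the tool's axes at that moment; what a row does not reach only later rows make up. A row lasts 1/10 s, in which the tool goes at most 50 mm and 8.59 degrees, less where a joint would pass 70% of its speed; a pose out of reach is approached as far as the arm can. A call with a gripper value outside its range is refused whole. The fingers move at their own pace and stop on an object; "newtons" is the grip in N (left out, the last holds). Time passes only in rows, so rows that repeat a pose let the fingers close. It gives the time, the measured TCP pose, the force and the opening at its end, in the units of the state.
- bot.get_obs(): the state, without advancing time (a new reading comes with each control period).
- cams.camera(name): name is "side" or "top"; returns a dict with "frame" (420x560x3 uint8, blue, green, red), "depth" (420x560 float32, m along the optical axis (not along the pixel's ray), 0 where there is no reading), "camera_matrix" (3x3 intrinsics, pixels), "R" (3x3) and "t" (3): a world point X has camera coordinates R X + t. Camera axes: x right, y down, z forward; pixel columns grow to the right and rows downward; lengths in m; the calibration is good to about 2 mm. A picture is of the moment at which its call begins.
- bot.job_done(): hands the job in, once; it reports no verdict.
Trained networks look in the newest picture that a camera, given by its name, has taken for a name from the list of things; names that differ only in an ending like _2 or _b are one class to them, and where a whole thing is asked for, a point or a joint stands for the part that bears it (a point fixed in the world has none). Each returns a list of dicts, best first, with "confidence" (0 to 1); they miss things now and then, are a little off and sometimes report something else, mostly with a low value. They report only what shows in the picture. A call takes as long as a camera call. They do not tell look-alikes from the thing itself.
- cams.spot_in(name, camera): "rect" ([left, top, right, bottom] in pixels, round what is visible of it).
The state is a dict: "time": time; "q": joint angles; "qd": joint speeds; "joint_efforts": joint torques, N m; "ee_pos": TCP position; "tcp_rot": TCP orientation; "wrist_force": force on the tool from outside, world axes, zero at the start; "torque": the same for the moment, N m; "opening": finger opening in m.
Only numpy, scipy, OpenCV 4.12 (cv2) and the standard library are available. Lean on these libraries where they do the work, as an engineer would, in place of code of your own. Each camera call takes 0.05 s, during which the arm holds its last target. There are 200 camera calls.

## Working session

There is one attempt and no reset: what is moved stays moved. The work goes in short steps, Python scripts to look and compute and a tool call to move; the robot and the scene stay as the last step left them, time stands still between calls to the robot, and variables do not carry over. Pictures are saved under pics/ and viewed, about 12 in all and at most 16, crops included, and the job is handed in when it is done.

Besides the shell and the picture viewer there is one more tool, called after "Emit:" in YAML: its name, and indented under it one key for each argument. apply_moves: Moves the arm, as the interface text tells. Its arguments: {"type":"object","properties":{"commands":{"type":"array"},"newtons":{"type":"number"}},"required":["commands"]}

```bash
mkdir -p pics; ls; python3 - <<'E'
from workcell import bot,cams
import cv2,numpy as np
o=bot.get_obs();print({k:np.round(v,3).tolist() for k,v in o.items()})
for n in("top","side"):
    c=cams.camera(n);cv2.imwrite(f"pics/{n}0.png",c["frame"])
    np.savez(f"{n}0.npz",**c)
    print(n,c["camera_matrix"].tolist(),np.round(c["R"],3).tolist(),c["t"])
    for k in "flux_pot scrap_jar salts_jar dropper large_saucer_1 medium_saucer small_saucer solder_spool grinder_head".split():
        print(k,[(np.round(d["rect"]).tolist(),round(d["confidence"],2)) for d in cams.spot_in(k,n)][:4])
E
```

```text
pics
{'time': 0.0, 'q': [-65.259, 5.011, 10.032, 95.101, 0.001, 90.001], 'qd': [0.066, 0.004, 0.041, -0.022, 0.085, 0.005], 'joint_efforts': [-0.001, -52.039, 46.481, 0.016, -0.0, -0.0], 'ee_pos': [0.23, -0.499, 0.231], 'tcp_rot': [-90.493, 89.92, 114.247], 'wrist_force': [0.076, 0.334, 0.1], 'torque': [0.0, -0.017, -0.039], 'opening': 0.086}
top [[413.94126521585014, 0.0, 280.2593840715106], [0.0, 413.94126521585014, 209.76512934406196], [0.0, 0.0, 1.0]] [[-0.026, -1.0, -0.004], [-0.985, 0.027, -0.168], [0.168, -0.0, -0.986]] [-0.05650165  0.58960373  0.87995346]
flux_pot [([275.0, 202.0, 294.0, 223.0], 0.83), ([201.0, 157.0, 224.0, 180.0], 0.61)]
scrap_jar [([143.0, 204.0, 176.0, 229.0], 0.82)]
salts_jar [([399.0, 253.0, 425.0, 275.0], 0.78)]
dropper [([292.0, 152.0, 304.0, 173.0], 0.66), ([337.0, 263.0, 353.0, 276.0], 0.6)]
large_saucer_1 [([192.0, 253.0, 227.0, 292.0], 0.94), ([213.0, 196.0, 244.0, 230.0], 0.68)]
medium_saucer [([266.0, 254.0, 292.0, 285.0], 0.77), ([277.0, 200.0, 296.0, 222.0], 0.51)]
small_saucer [([138.0, 263.0, 161.0, 285.0], 0.96)]
solder_spool [([411.0, 198
[... 285 characters left out ...]
145832 0.67821534]
flux_pot [([174.0, 220.0, 202.0, 247.0], 0.93), ([257.0, 205.0, 278.0, 227.0], 0.6), ([304.0, 222.0, 333.0, 240.0], 0.46)]
scrap_jar [([188.0, 245.0, 218.0, 297.0], 0.93)]
salts_jar [([343.0, 161.0, 358.0, 192.0], 0.75), ([303.0, 223.0, 334.0, 244.0], 0.26)]
dropper [([329.0, 174.0, 339.0, 209.0], 0.68), ([221.0, 172.0, 238.0, 210.0], 0.6)]
large_saucer_1 [([220.0, 232.0, 260.0, 252.0], 0.88), ([272.0, 255.0, 318.0, 284.0], 0.73)]
medium_saucer [([304.0, 223.0, 331.0, 243.0], 0.62)]
small_saucer [([242.0, 301.0, 279.0, 332.0], 0.83), ([304.0, 221.0, 334.0, 245.0], 0.18)]
solder_spool [([303.0, 164.0, 322.0, 181.0], 0.61)]
grinder_head [([205.0, 208.0, 217.0, 223.0], 0.69)]
```

```bash
python3 - <<'E'
import cv2
a=cv2.imread("pics/top0.png")[135:310,110:460]
cv2.imwrite("pics/top0c.png",cv2.resize(a,None,fx=2.28,fy=2.28,interpolation=cv2.INTER_CUBIC))
a=cv2.imread("pics/side0.png")
cv2.imwrite("pics/side0c.png",cv2.resize(a[130:350,140:400],None,fx=2.7,fy=2.7,interpolation=cv2.INTER_CUBIC))
E
```

```text
(no output)
```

View pics/top0c.png

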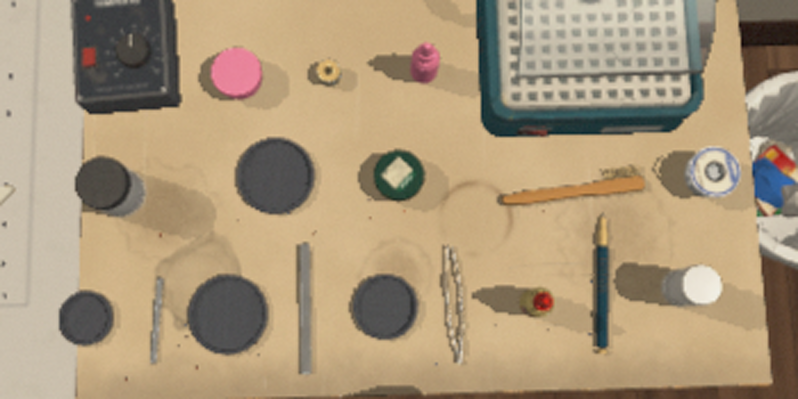

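View pics/side0c.png

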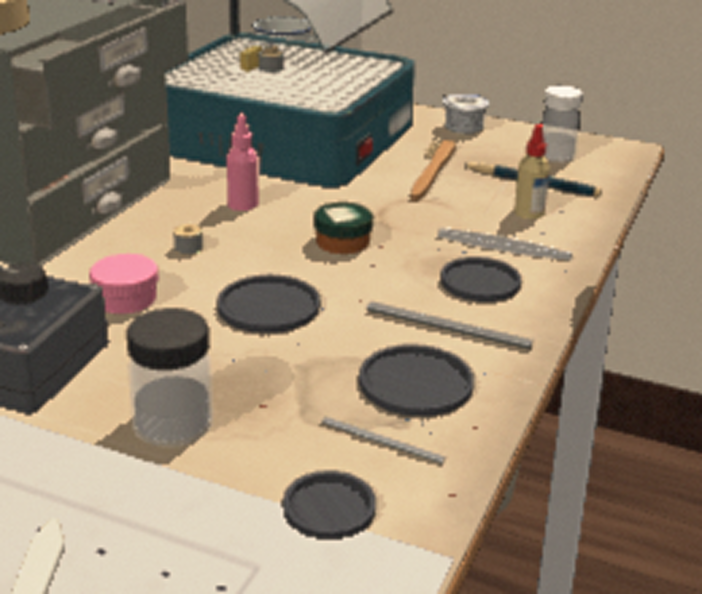

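View pics/top0.png

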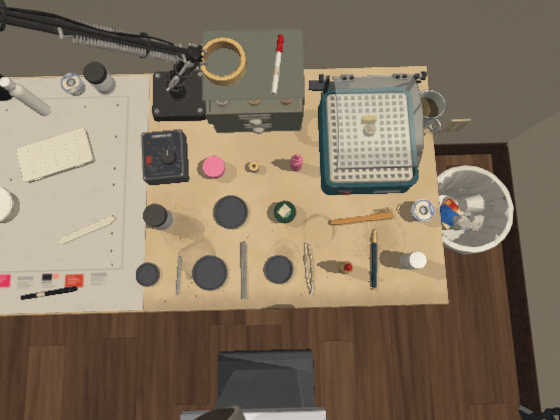

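The top crop shows the green pot at (398,175), the black-lidded jar at (103,183), the white-capped jar at (700,285) and the dropper at (540,300). The saucers are small (86,317), large (228,313) and (275,176), and medium (385,305). Look-alikes to avoid are the pink pot (237,72), the pink dropper (426,62) and the dark bottle on the mat at full-frame (97,77). The spool is at (713,170) and the grinder head at (328,71).

```bash
cat > h.py <<'E'
import numpy as np,cv2
from scipy.spatial.transform import Rotation as Ro
def cloud(c):
    K=c["camera_matrix"];d=c["depth"];v,u=np.indices(d.shape)
    P=np.stack([(u-K[0,2])/K[0,0]*d,(v-K[1,2])/K[1,1]*d,d],-1)
    return (P-c["t"])@c["R"]
def plane(c,uv,z):
    r=(np.linalg.inv(c["camera_matrix"])@np.c_[uv,np.ones(len(uv))].T).T@c["R"];o=-c["R"].T@c["t"]
    return o+r*((z-o[2])/r[:,2])[:,None]
def to(obs,x,y,z):
    R=Ro.from_euler("xyz",obs["tcp_rot"],degrees=True).as_matrix()
    return np.round(R.T@(np.array([x,y,z])-obs["ee_pos"]),4)
E
python3 - <<'E'
from h import *
from workcell import bot
o=bot.get_obs();print(np.round(Ro.from_euler("xyz",o["tcp_rot"],degrees=True).as_matrix(),3).tolist())
T={"flux":((275,202,294,223),.030,52),"scrap":((143,204,172,229),.075,52),"salts":((399,253,430,275),.075,39),"drop":((335,260,356,278),.06,28),
"L1":((190,250,230,294),.010,80),"L2":((211,192,248,232),.010,80),"M":((262,252,294,286),.010,66),"S":((134,260,163,288),.010,55)}
c=dict(np.load("top0.npz"));W=cloud(c)
for k,(r,z,D) in T.items():
    a,b,e,f=[int(i) for i in r];a-=4;b-=4;e+=4;f+=4
    w=W[b:f,a:e];ok=c["depth"][b:f,a:e]>0
    hi=w[...,2]; print(k,"zmax",np.round(np.percentile(hi[ok],[50,90,98]),4),end=" ")
    h=cv2.cvtColor(c["frame"][b:f,a:e],cv2.COLOR_BGR2HSV)
    if k in("L1","L2","M","S"): m=(h[...,2]<90)
    elif k=="drop": m=ok&(hi>.03)
    else: m=ok&(hi>z-.006)
    m=cv2.morphologyEx(m.astype(np.uint8),cv2.MORPH_OPEN,np.ones((2,2)))
    n,l,s,_=cv2.connectedComponentsWithStats(m);j=1+np.argmax(s[1:,4]);vv,uu=np.where(l==j)
    if k=="drop":p=w[l==j]
    else:p=plane(c,np.c_[uu+a,vv+b],z)
    (cx,cy),rr=cv2.minEnclosingCircle(p[:,:2].astype(np.float32))
    print("ctr",round(cx,4),round(cy,4),"diam",round(2000*rr,1),"of",D,"mid",np.round((p.min(0)+p.max(0))[:2]/2,4),"mean",np.round(p.mean(0)[:2],4),"reach",round(np.hypot(cx,cy),3))
# other obstacles' height
for n,(u,v) in dict(unit=(165,158),brush=(360,217),spool=(423,211),cab=(253,60),box=(368,130),pen=(375,260),lamp=(222,62)).items(): print(n,np.round(W[v,u],3))
# side check
c=dict(np.load("side0.npz"));W=cloud(c)
for n,(u,v,) in dict(flux=(267,208),scrap=(202,250),salts=(349,164),drop=(337,190),drop2=(339,178)).items(): print("side",n,np.round(W[v,u],3))
E
```

```text
[[0.0, 0.418, -0.908], [-0.0, -0.908, -0.418], [-1.0, 0.0, -0.0]]
flux zmax [0.0243 0.0322 0.0337] ctr 0.5855 -0.0846 diam 51.6 of 52 mid [ 0.5847 -0.0842] mean [ 0.5852 -0.0846] reach 0.592
scrap zmax [0.0113 0.0766 0.0781] ctr 0.5781 0.2005 diam 51.9 of 52 mid [0.5784 0.2003] mean [0.5784 0.2006] reach 0.612
salts zmax [0.005  0.0758 0.0778] ctr 0.4659 -0.3637 diam 39.1 of 39 mid [ 0.4658 -0.3637] mean [ 0.4662 -0.364 ] reach 0.591
drop zmax [0.0045 0.0578 0.0848] ctr 0.4564 -0.2182 diam 37.7 of 28 mid [ 0.4546 -0.2178] mean [ 0.4543 -0.2134] reach 0.506
L1 zmax [0.0049 0.0083 0.0116] ctr 0.4508 0.0917 diam 78.2 of 80 mid [0.4515 0.0911] mean [0.451  0.0915] reach 0.46
L2 zmax [0.0047 0.0084 0.012 ] ctr 0.5902 0.0433 diam 78.1 of 80 mid [0.5904 0.0432] mean [0.5903 0.0427] reach 0.592
M zmax [0.0047 0.0085 0.0119] ctr 0.4545 -0.0665 diam 63.6 of 66 mid [ 0.4552 -0.0658] mean [ 0.4547 -0.0663] reach 0.459
S zmax [0.0051 0.0089 0.0122] ctr 0.4514 0.234 diam 53.1 of 55 mid [0.4518 0.234 ] mean [0.4513 0.2339] reach 0.508
unit [0.709 0.184 0.07 ]
brush [ 0.572 -0.257  0.013]
spool [ 0.58  -0.399  0.029]
cab [ 0.874 -0.025  0.189]
box [ 0.72  -0.25   0.184]
pen [ 0.472 -0.286  0.013]
lamp [0.871 0.038 0.19 ]
side flux [ 0.589 -0.088  0.028]
side scrap [0.581 0.201 0.074]
side salts [ 0.463 -0.357  0.073]
side drop [ 0.454 -0.204  0.055]
side drop2 [ 0.454 -0.21   0.084]
```

Emit:
apply_moves:
  commands:
    - [0.02,-0.005,-0.045,0,0.7]
    - [0.035,-0.01,-0.09,0,0.7]
    - [0.05,-0.014,-0.135,0,0.7]
    - [0.062,-0.018,-0.18,0,0.7]
    - [0.075,-0.021,-0.22,0,0.7]
    - [0.085,-0.023,-0.25,0,0.7]
    - [0.09,-0.024,-0.265,0,0.7]
    - [0.091,-0.024,-0.271,0,0.7]
    - [0.091,-0.024,-0.271,0,0.7]
    - [0.091,-0.024,-0.271,0,0.7]
  newtons: 30

```text
time: 2.0
ee_pos: [0.4656, -0.3651, 0.1409]
tcp_rot: [94.5, 90.0, -60.8]
wrist_force: [-0.2, -0.7, 1.1]
opening: 0.0724
```

```bash
python3 - <<'E'
from h import *
from workcell import bot,cams
o=bot.get_obs();print({k:np.round(v,3).tolist() for k,v in o.items()},to(o,.466,-.3637,.018))
c=cams.camera("side");cv2.imwrite("pics/s1.png",cv2.resize(c["frame"][60:300,200:460],None,fx=2.4,fy=2.4))
E
```

```text
{'time': 2.0, 'q': [-38.1, 9.78, 5.386, 85.571, -0.015, 117.218], 'qd': [-0.335, -0.321, -0.144, -0.081, 0.052, 0.095], 'joint_efforts': [0.894, -57.156, 46.866, -0.047, 0.033, 0.015], 'ee_pos': [0.466, -0.365, 0.141], 'tcp_rot': [94.495, 89.961, -60.824], 'wrist_force': [-0.184, -0.721, 1.095], 'torque': [-0.009, 0.031, -0.011], 'opening': 0.072} [ 0.1229 -0.0012 -0.001 ]
```

View pics/s1.png

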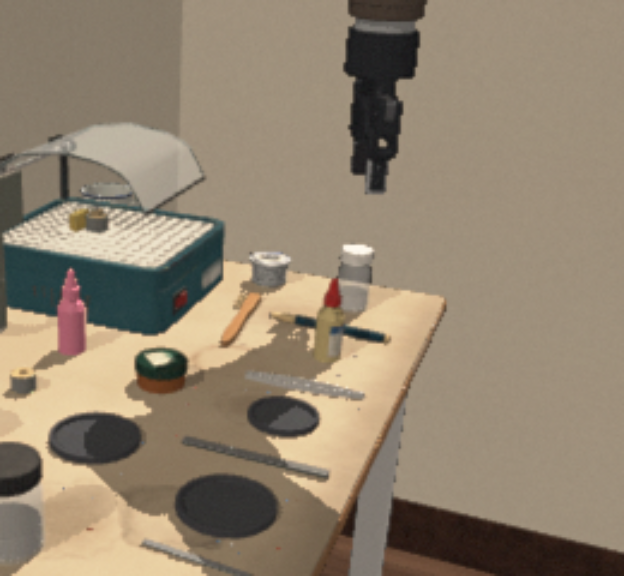

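The side view shows the gripper in the air above the white-capped jar (355,275), with the path clear. I'll descend and grip.

Emit:
apply_moves:
  commands:
    - [0.025,-0.001,-0.001,0,0.7]
    - [0.055,-0.001,-0.001,0,0.7]
    - [0.085,-0.001,-0.001,0,0.7]
    - [0.108,-0.001,-0.001,0,0.7]
    - [0.119,-0.001,-0.001,0,0.7]
    - [0.123,-0.001,-0.001,0,0.7]
    - [0.123,-0.001,-0.001,0,0.3]
    - [0.123,-0.001,-0.001,0,-0.1]
    - [0.123,-0.001,-0.001,0,-0.3]
    - [0.123,-0.001,-0.001,0,-0.4]
    - [0.123,-0.001,-0.001,0,-0.4]
    - [0.123,-0.001,-0.001,0,-0.4]
  newtons: 30

```text
time: 3.25
ee_pos: [0.4667, -0.3646, 0.0196]
tcp_rot: [108.5, 89.8, -46.8]
wrist_force: [-0.9, 1.3, 6.3]
opening: 0.038
```

```bash
python3 - <<'E'
from h import *
from workcell import bot,cams
o=bot.get_obs();print(o["ee_pos"],o["wrist_force"],o["opening"],to(o,.4545,-.0665,.10))
E
```

```text
[ 0.46666329 -0.3645848   0.01964672] [-0.88233858  1.28958689  6.32590095] 0.03795061579915037 [-0.0811 -0.2757 -0.1134]
```

Emit:
apply_moves:
  commands:
    - [-0.008,0,0,0,-0.4]
    - [-0.025,0,0,0,-0.4]
    - [-0.05,0,0,0,-0.4]
    - [-0.08,0,0,0,-0.4]
    - [-0.108,-0.009,-0.004,0,-0.4]
    - [-0.12,-0.028,-0.011,0,-0.4]
    - [-0.125,-0.055,-0.023,0,-0.4]
    - [-0.125,-0.085,-0.035,0,-0.4]
    - [-0.125,-0.115,-0.047,0,-0.4]
    - [-0.125,-0.145,-0.06,0,-0.4]
    - [-0.125,-0.175,-0.072,0,-0.4]
    - [-0.125,-0.205,-0.084,0,-0.4]

```text
time: 4.45
ee_pos: [0.4571, -0.1417, 0.1449]
tcp_rot: [116.5, 89.8, -38.9]
wrist_force: [-0.7, 0.4, -1.2]
opening: 0.0379
```

```bash
python3 - <<'E'
from h import *
from workcell import bot,cams
o=bot.get_obs();print(o["ee_pos"],o["q"],o["wrist_force"],o["opening"],to(o,.4545,-.0665,.025))
E
```

```text
[ 0.45705742 -0.14167866  0.14494592] [-1.71698895e+01 -5.90074198e+00 -1.02812950e+01  8.53980062e+01
 -8.81491245e-02  1.38167300e+02] [-0.6910818   0.36458865 -1.16224881] 0.03794261227406705 [ 0.1197 -0.0698 -0.0288]
```

Emit:
apply_moves:
  commands:
    - [0,-0.025,-0.01,0,-0.4]
    - [0.005,-0.048,-0.02,0,-0.4]
    - [0.015,-0.063,-0.026,0,-0.4]
    - [0.035,-0.07,-0.029,0,-0.4]
    - [0.06,-0.07,-0.029,0,-0.4]
    - [0.085,-0.07,-0.029,0,-0.4]
    - [0.1,-0.07,-0.029,0,-0.4]
    - [0.109,-0.07,-0.029,0,-0.4]
    - [0.113,-0.07,-0.029,0,-0.4]
    - [0.115,-0.07,-0.029,0,-0.4]
    - [0.115,-0.07,-0.029,0,-0.4]

```text
time: 5.55
ee_pos: [0.4549, -0.0663, 0.0304]
tcp_rot: [121.4, 89.7, -33.9]
wrist_force: [0.1, -0.3, -0.5]
opening: 0.0378
```

```bash
python3 - <<'E'
from h import *
from workcell import bot,cams
o=bot.get_obs();print(o["ee_pos"],o["wrist_force"],o["opening"],to(o,.4545,-.0665,.0246))
c=cams.camera("side");cv2.imwrite("pics/s2.png",cv2.resize(c["frame"][130:280,240:400],None,fx=3.5,fy=3.5))
E
```

```text
[ 0.45492481 -0.06632239  0.03035638] [ 0.09171733 -0.31350304 -0.54257188] 0.0378498646947832 [ 0.0058 -0.      0.0005]
```

View pics/s2.png

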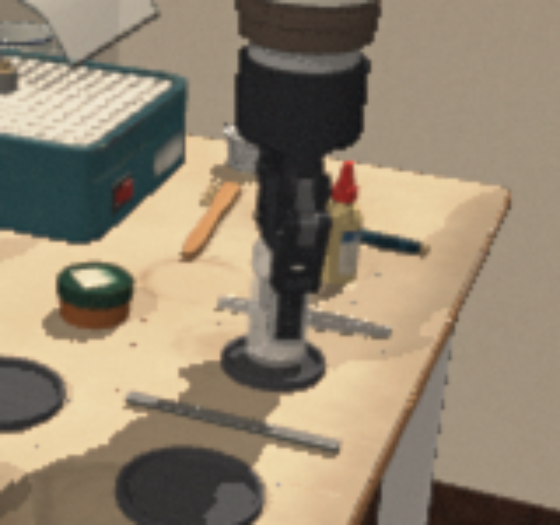

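The jar hangs upright over the medium saucer (275,362), so I'll lower it slowly and release.

Emit:
apply_moves:
  commands:
    - [0.001,0,0,0,-0.4]
    - [0.002,0,0,0,-0.4]
    - [0.003,0,0,0,-0.4]
    - [0.004,0,0,0,-0.4]
    - [0.005,0,0,0,-0.4]
    - [0.006,0,0,0,-0.4]
    - [0.006,0,0,0,-0.4]
    - [0.006,0,0,0,-0.4]

```text
time: 6.4
ee_pos: [0.4551, -0.0663, 0.0246]
tcp_rot: [124.4, 89.7, -31.0]
wrist_force: [-0.4, 0.0, 2.5]
opening: 0.0381
```

Emit:
apply_moves:
  commands:
    - [0,0,0,0,-0.05]
    - [0,0,0,0,0.1]
    - [0,0,0,0,0.2]
    - [0,0,0,0,0.2]
    - [-0.01,0,0,0,0.2]
    - [-0.04,0,0,0,0.2]
    - [-0.08,0,0,0,0.2]
    - [-0.115,0,0,0,0.2]
    - [-0.13,0,0,0,0.2]
    - [-0.13,0,0,0,0.2]

```text
time: 7.4
ee_pos: [0.4556, -0.0661, 0.1572]
tcp_rot: [134.0, 89.5, -21.3]
wrist_force: [0.8, 0.1, 0.2]
opening: 0.0515
```

```bash
python3 - <<'E'
from h import *
from workcell import bot,cams
o=bot.get_obs();print(o["ee_pos"],o["wrist_force"],o["opening"])
c=dict(np.load("top0.npz"));W=cloud(c);m=W[...,2];s=np.s_[255:280,330:360]
h=cv2.cvtColor(c["frame"][s],cv2.COLOR_BGR2HSV);red=((h[...,0]<8)|(h[...,0]>172))&(h[...,1]>140)
v,u=np.where(red);w=W[s][red];print("red z",np.percentile(w[:,2],[10,50,90]),"xy",np.median(w[:,:2],0))
for z in(.065,.08):print(plane(c,np.c_[u+330,v+255],z)[:,:2].mean(0))
c=dict(np.load("side0.npz"));W=cloud(c)
s=np.s_[165:215,322:345];w=W[s];k=(w[...,2]>.02)&(w[...,2]<.055)&(abs(w[...,1]+.21)<.03)&(abs(w[...,0]-.455)<.03)
print("side body pts",k.sum(),np.round(w[k].mean(0),4),"cam dir",np.round(-c["R"].T@c["t"],3))
print(to(o,.454,-.213,.15))
E
```

```text
[ 0.45562201 -0.06614873  0.15717976] [0.82430934 0.1437714  0.21291225] 0.05151554716277185
red z [0.07198542 0.07727805 0.0909744 ] xy [ 0.45567437 -0.21137202]
[ 0.45633365 -0.21428433]
[ 0.45592135 -0.21191888]
side body pts 158 [ 0.4534 -0.2038  0.0377] cam dir [0.25  0.695 0.432]
[0.0077 0.1327 0.0628]
```

Emit:
apply_moves:
  commands:
    - [0,0.035,0.016,0,0.2]
    - [0,0.075,0.034,0,0.2]
    - [0.005,0.11,0.05,0,0.2]
    - [0.01,0.129,0.059,0,0.2]
    - [0.015,0.1335,0.061,0,0.2]
    - [0.02,0.1335,0.061,0,0.2]
    - [0.02,0.1335,0.061,0,0.2]

```text
time: 8.1
ee_pos: [0.4555, -0.2119, 0.1362]
tcp_rot: [137.6, 89.6, -17.7]
wrist_force: [0.1, 0.1, 0.1]
opening: 0.0514
```

```bash
python3 - <<'E'
from h import *
from workcell import bot,cams
o=bot.get_obs();print(o["ee_pos"],o["opening"],to(o,.456,-.213,.026))
c=cams.camera("side");cv2.imwrite("pics/s3.png",cv2.resize(c["frame"][60:280,240:440],None,fx=2.7,fy=2.7))
E
```

```text
[ 0.45549014 -0.2119442   0.13620837] 0.051443878747071486 [0.1102 0.0007 0.0005]
```

View pics/s3.png

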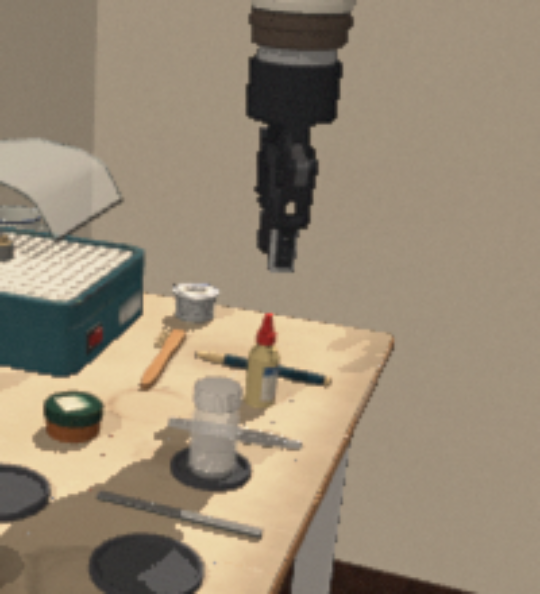

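The white-capped jar stands in the medium saucer (212,465), and the gripper is above the dropper (265,360).

Emit:
apply_moves:
  commands:
    - [0.015,0.001,0.0005,0,0.2]
    - [0.04,0.001,0.0005,0,0.2]
    - [0.07,0.001,0.0005,0,0.2]
    - [0.095,0.001,0.0005,0,0.2]
    - [0.106,0.001,0.0005,0,0.2]
    - [0.11,0.001,0.0005,0,0.2]
    - [0.11,0.001,0.0005,0,-0.1]
    - [0.11,0.001,0.0005,0,-0.3]
    - [0.11,0.001,0.0005,0,-0.5]
    - [0.11,0.001,0.0005,0,-0.6]
    - [0.11,0.001,0.0005,0,-0.6]
    - [0.11,0.001,0.0005,0,-0.6]
  newtons: 25

```text
time: 9.35
ee_pos: [0.4574, -0.2136, 0.0282]
tcp_rot: [135.9, 89.4, -19.4]
wrist_force: [-0.3, 0.5, 6.6]
opening: 0.0273
```

```bash
python3 - <<'E'
from h import *
from workcell import bot,cams
o=bot.get_obs();print(o["ee_pos"],o["wrist_force"],o["opening"],o["q"].round(1) if hasattr(o["q"],"round") else o["q"],to(o,.42,-.06,.15),to(o,.4514,.234,.15))
E
```

```text
[ 0.45740028 -0.21360391  0.02824435] [-0.31278795  0.51365747  6.56498296] 0.027273221446250284 [-2.510e+01 -7.000e-01 -1.830e+01  7.180e+01  1.000e-01  1.302e+02] [-0.1226 -0.1543 -0.0311] [-0.1233 -0.4082 -0.1826]
```

Emit:
apply_moves:
  commands:
    - [-0.008,0,0,0,-0.6]
    - [-0.025,0,0,0,-0.6]
    - [-0.05,0,0,0,-0.6]
    - [-0.08,0,0,0,-0.6]
    - [-0.105,-0.009,-0.004,0,-0.6]
    - [-0.12,-0.027,-0.012,-0.04,-0.6]
    - [-0.123,-0.055,-0.025,-0.09,-0.6]
    - [-0.123,-0.085,-0.038,-0.14,-0.6]
    - [-0.123,-0.115,-0.051,-0.19,-0.6]
    - [-0.123,-0.145,-0.065,-0.24,-0.6]
    - [-0.123,-0.175,-0.078,-0.29,-0.6]
    - [-0.123,-0.205,-0.092,-0.34,-0.6]

```text
time: 10.55
ee_pos: [0.4538, 0.0127, 0.1512]
tcp_rot: [117.2, 89.4, -18.5]
wrist_force: [0.9, -0.5, 0.1]
opening: 0.0274
```

```bash
python3 - <<'E'
from h import *
from workcell import bot,cams
o=bot.get_obs();print(o["ee_pos"],o["wrist_force"],o["opening"],np.round(o["q"],1),to(o,.4514,.234,.15))
E
```

```text
[0.45380128 0.0126888  0.15115858] [ 0.88150792 -0.51252794  0.09283505] 0.027421987539675077 [  1.7  -9.6 -12.9  86.1  -0.2 137.4] [ 0.0004 -0.1601 -0.1528]
```

Emit:
apply_moves:
  commands:
    - [0,-0.02,-0.019,0,-0.6]
    - [0,-0.043,-0.041,0,-0.6]
    - [0,-0.066,-0.063,0,-0.6]
    - [0,-0.09,-0.086,0,-0.6]
    - [0,-0.113,-0.108,0,-0.6]
    - [0,-0.135,-0.129,0,-0.6]
    - [0.005,-0.15,-0.143,0,-0.6]
    - [0.015,-0.158,-0.151,0,-0.6]
    - [0.03,-0.16,-0.153,0,-0.6]
    - [0.05,-0.16,-0.153,0,-0.6]
    - [0.07,-0.16,-0.153,0,-0.6]
    - [0.07,-0.16,-0.153,0,-0.6]

```text
time: 11.75
ee_pos: [0.4507, 0.232, 0.0769]
tcp_rot: [87.8, 89.5, -47.9]
wrist_force: [-1.1, 0.1, -0.9]
opening: 0.0276
```

```bash
python3 - <<'E'
from h import *
from workcell import bot,cams
o=bot.get_obs();print(o["ee_pos"],o["tcp_rot"],o["opening"],np.round(o["q"],1),to(o,.4514,.234,.0332))
c=cams.camera("side");cv2.imwrite("pics/s4.png",cv2.resize(c["frame"][180:360,170:370],None,fx=3,fy=3))
E
```

```text
[0.45065513 0.23202949 0.07692719] [ 87.83283728  89.53114684 -47.91767653] 0.027555186196296964 [ 27.5  -1.2 -13.3  77.7  -0.5 163.2] [ 0.0437 -0.0012 -0.0019]
```

View pics/s4.png

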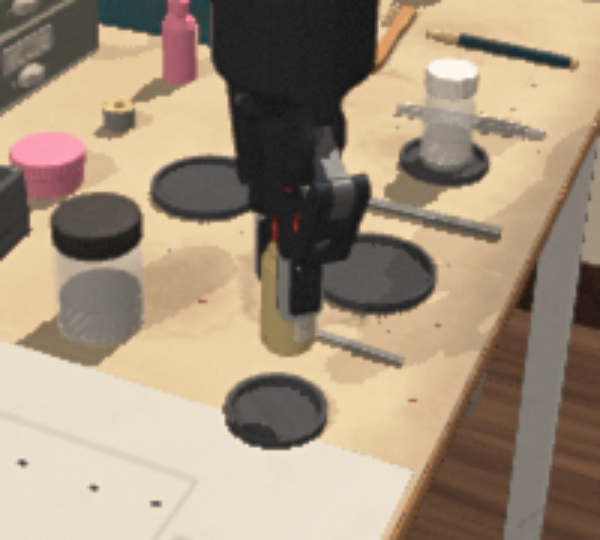

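The dropper hangs upright above the small saucer (276,408), with 44 mm left to go down.

Emit:
apply_moves:
  commands:
    - [0.014,-0.001,-0.002,0,-0.6]
    - [0.028,-0.001,-0.002,0,-0.6]
    - [0.036,-0.001,-0.002,0,-0.6]
    - [0.038,-0.001,-0.002,0,-0.6]
    - [0.039,-0.001,-0.002,0,-0.6]
    - [0.04,-0.001,-0.002,0,-0.6]
    - [0.041,-0.001,-0.002,0,-0.6]
    - [0.042,-0.001,-0.002,0,-0.6]
    - [0.043,-0.001,-0.002,0,-0.6]
    - [0.0437,-0.001,-0.002,0,-0.6]
    - [0.0437,-0.001,-0.002,0,-0.6]

```text
time: 12.9
ee_pos: [0.4524, 0.2344, 0.035]
tcp_rot: [101.2, 89.5, -34.5]
wrist_force: [0.1, 0.0, -0.1]
opening: 0.027
```

```bash
python3 - <<'E'
from h import *
from workcell import bot,cams
o=bot.get_obs();print(o["ee_pos"],o["wrist_force"],to(o,.4514,.234,.0332))
E
```

```text
[0.45239806 0.23435271 0.03504408] [ 0.07942955  0.02325963 -0.14804337] [ 0.0018 -0.0005  0.001 ]
```

Emit:
apply_moves:
  commands:
    - [0.001,0,0,0,-0.6]
    - [0.0015,0,0,0,-0.6]
    - [0.002,0,0,0,-0.6]
    - [0.0025,0,0,0,-0.6]
    - [0.0025,0,0,0,-0.6]
    - [0.0025,0,0,0,-0.6]

```text
time: 13.5
ee_pos: [0.4525, 0.2344, 0.0332]
tcp_rot: [104.9, 89.5, -30.9]
wrist_force: [-2.2, -1.0, 6.2]
opening: 0.0271
```

Emit:
apply_moves:
  commands:
    - [0,0,0,0,-0.3]
    - [0,0,0,0,-0.1]
    - [0,0,0,0,0.1]
    - [0,0,0,0,0.1]
    - [-0.01,0,0,0,0.1]
    - [-0.04,0,0,0,0.1]
    - [-0.08,0,0,0,0.2]
    - [-0.115,0,0,0,0.3]
    - [-0.125,0,0,0,0.4]
    - [-0.125,0,0,0,0.5]

```text
time: 14.5
ee_pos: [0.4524, 0.2355, 0.1604]
tcp_rot: [120.5, 89.3, -15.2]
wrist_force: [0.1, 0.6, -1.1]
opening: 0.0641
```

```bash
python3 - <<'E'
from h import *
from workcell import bot,cams
o=bot.get_obs();print(o["ee_pos"],o["tcp_rot"],o["opening"],np.round(o["q"],1),to(o,.5783,.2005,.018),to(o,.5783,.2005,.14))
E
```

```text
[0.45238298 0.23551044 0.16043682] [120.54553559  89.34137905 -15.20294506] 0.06408113341003316 [ 27.8  -1.9  -4.7  86.6  -0.4 163.5] [ 0.1439  0.1115 -0.0649] [ 0.0219  0.1127 -0.0656]
```

Emit:
apply_moves:
  commands:
    - [0,0.03,-0.018,0,0.55]
    - [0,0.065,-0.038,0,0.6]
    - [0.005,0.095,-0.055,0,0.65]
    - [0.01,0.109,-0.063,0,0.65]
    - [0.02,0.112,-0.065,0,0.65]
    - [0.02,0.112,-0.065,0,0.65]
    - [0.02,0.112,-0.065,0,0.65]

```text
time: 15.2
ee_pos: [0.5761, 0.2007, 0.141]
tcp_rot: [114.7, 89.4, -21.0]
wrist_force: [-0.4, 0.3, -0.2]
opening: 0.0704
```

```bash
python3 - <<'E'
from h import *
from workcell import bot,cams
o=bot.get_obs();print(o["ee_pos"],o["tcp_rot"],o["opening"],to(o,.5783,.2005,.018))
c=cams.camera("side");cv2.imwrite("pics/s5.png",cv2.resize(c["frame"][120:360,130:370],None,fx=2.5,fy=2.5))
E
```

```text
[0.57613754 0.20066713 0.14103821] [114.74378765  89.43545265 -20.98630096] 0.07040792487254494 [ 0.1231  0.0005 -0.0009]
```

View pics/s5.png

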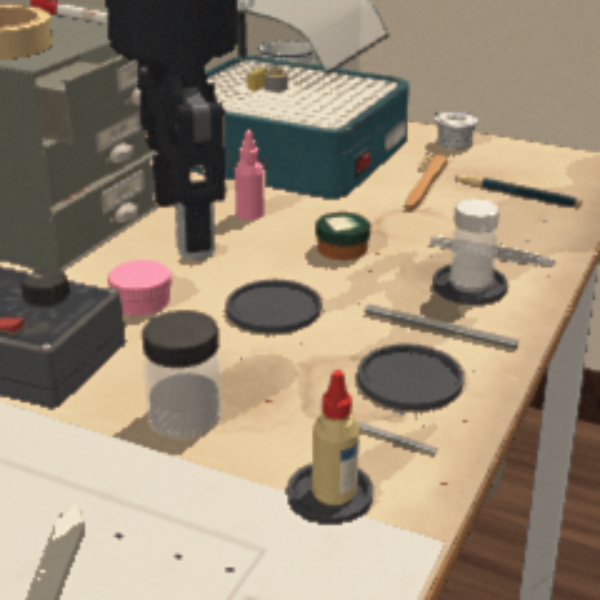

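The dropper stands in the small saucer (330,490), and the gripper is above the black-lidded jar (180,375).

Emit:
apply_moves:
  commands:
    - [0.015,0.0005,-0.001,0,0.65]
    - [0.04,0.0005,-0.001,0,0.65]
    - [0.07,0.0005,-0.001,0,0.65]
    - [0.1,0.0005,-0.001,0,0.65]
    - [0.118,0.0005,-0.001,0,0.65]
    - [0.123,0.0005,-0.001,0,0.65]
    - [0.123,0.0005,-0.001,0,0.4]
    - [0.123,0.0005,-0.001,0,0.2]
    - [0.123,0.0005,-0.001,0,0]
    - [0.123,0.0005,-0.001,0,0]
    - [0.123,0.0005,-0.001,0,0]
    - [0.123,0.0005,-0.001,0,0]
  newtons: 35

```text
time: 16.45
ee_pos: [0.5793, 0.2012, 0.0201]
tcp_rot: [125.4, 89.3, -10.3]
wrist_force: [-0.1, 0.3, 7.5]
opening: 0.0506
```

```bash
python3 - <<'E'
from h import *
from workcell import bot,cams
o=bot.get_obs();print(o["ee_pos"],o["tcp_rot"],o["wrist_force"],o["opening"],to(o,.451,.0915,.11),to(o,.5783,.2005,.11))
E
```

```text
[0.57933586 0.20116367 0.02008332] [125.40789558  89.29014614 -10.30369574] [-0.14027706  0.27539563  7.54685015] 0.050552731135151845 [-0.0912 -0.0102  0.1678] [-0.0899  0.0007  0.0006]
```

Emit:
apply_moves:
  commands:
    - [-0.008,0,0,0,0]
    - [-0.025,0,0,0,0]
    - [-0.05,0,0,0,0]
    - [-0.075,0,0.003,0,0]
    - [-0.087,-0.001,0.018,0,0]
    - [-0.091,-0.002,0.042,0,0]
    - [-0.091,-0.004,0.072,0,0]
    - [-0.091,-0.006,0.102,0,0]
    - [-0.091,-0.008,0.13,0,0]
    - [-0.091,-0.01,0.153,0,0]
    - [-0.091,-0.01,0.165,0,0]
    - [-0.09,-0.01,0.168,0,0]

```text
time: 17.65
ee_pos: [0.4508, 0.0907, 0.1094]
tcp_rot: [126.7, 89.2, -9.1]
wrist_force: [0.4, 0.0, -1.6]
opening: 0.0507
```

```bash
python3 - <<'E'
from h import *
from workcell import bot,cams
o=bot.get_obs();print(o["ee_pos"],o["tcp_rot"],o["wrist_force"],o["opening"],to(o,.451,.0915,.0251))
E
```

```text
[0.45079327 0.09065843 0.10941859] [126.69170034  89.22856726  -9.06106395] [ 0.37471148  0.02768755 -1.62334927] 0.05073278000582687 [ 0.0843 -0.0014 -0.0001]
```

Emit:
apply_moves:
  commands:
    - [0.012,-0.001,0,0,0]
    - [0.03,-0.001,0,0,0]
    - [0.05,-0.001,0,0,0]
    - [0.067,-0.001,0,0,0]
    - [0.076,-0.001,0,0,0]
    - [0.0785,-0.001,0,0,0]
    - [0.08,-0.001,0,0,0]
    - [0.081,-0.001,0,0,0]
    - [0.082,-0.001,0,0,0]
    - [0.083,-0.001,0,0,0]
    - [0.084,-0.001,0,0,0]
    - [0.084,-0.001,0,0,0]

```text
time: 18.85
ee_pos: [0.4512, 0.0912, 0.0254]
tcp_rot: [126.9, 89.2, -8.9]
wrist_force: [-0.4, -0.1, -2.8]
opening: 0.0507
```

```bash
python3 - <<'E'
from h import *
from workcell import bot,cams
o=bot.get_obs();print(o["ee_pos"],o["tcp_rot"],o["wrist_force"],o["opening"],to(o,.451,.0915,.0251))
c=cams.camera("side");cv2.imwrite("pics/s6.png",cv2.resize(c["frame"][180:320,200:360],None,fx=3.5,fy=3.5))
E
```

```text
[0.45120682 0.0911715  0.02543935] [126.89904043  89.22382665  -8.86046459] [-0.42951877 -0.1270534  -2.75118496] 0.050685820745058355 [ 0.0003 -0.0004 -0.0001]
```

View pics/s6.png

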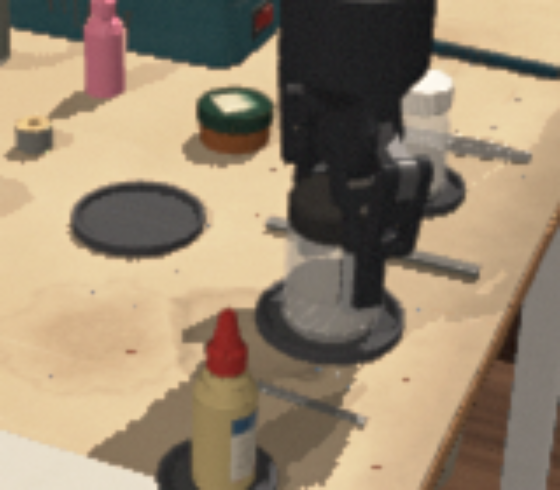

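The jar hangs inside the large saucer (330,325), just above its floor. I'll lower the last bit and release.

Emit:
apply_moves:
  commands:
    - [0.0007,0,0,0,0]
    - [0.0013,0,0,0,0]
    - [0.0018,0,0,0,0]
    - [0.0018,0,0,0,0]
    - [0.0018,0,0,0,0]

```text
time: 19.4
ee_pos: [0.4515, 0.0913, 0.025]
tcp_rot: [128.8, 89.2, -7.0]
wrist_force: [-4.7, -0.4, 11.6]
opening: 0.0506
```

Emit:
apply_moves:
  commands:
    - [0,0,0,0,0.3]
    - [0,0,0,0,0.5]
    - [0,0,0,0,0.55]
    - [0,0,0,0,0.55]
    - [-0.01,0,0,0,0.55]
    - [-0.04,0,0,0,0.55]
    - [-0.08,0,0,0,0.6]
    - [-0.11,0,0,0,0.65]
    - [-0.12,0,0,0,0.65]
    - [-0.12,0,0,0,0.65]

```text
time: 20.4
ee_pos: [0.4506, 0.0916, 0.1467]
tcp_rot: [131.9, 89.0, -3.8]
wrist_force: [0.3, -0.7, -0.3]
opening: 0.0702
```

```bash
python3 - <<'E'
from h import *
from workcell import bot,cams
o=bot.get_obs();print(o["ee_pos"],o["tcp_rot"],np.round(o["q"],1),o["opening"],to(o,.5855,-.0846,.10))
E
```

```text
[0.45055908 0.09164407 0.14672217] [131.93989948  89.01148951  -3.81465174] [ 11.7  -9.2 -13.1  85.2  -0.3 147.4] 0.07022239027681453 [0.0492 0.2198 0.0269]
```

Emit:
apply_moves:
  commands:
    - [0,0.03,0.003,0,0.65]
    - [0,0.07,0.008,0,0.65]
    - [0.005,0.11,0.013,0,0.65]
    - [0.015,0.15,0.018,0,0.65]
    - [0.03,0.185,0.022,0,0.65]
    - [0.04,0.208,0.025,0,0.65]
    - [0.048,0.219,0.027,0,0.65]
    - [0.049,0.22,0.027,0,0.65]
    - [0.049,0.22,0.027,0,0.65]

```text
time: 21.3
ee_pos: [0.5848, -0.0842, 0.0996]
tcp_rot: [133.1, 89.1, -2.7]
wrist_force: [0.7, 0.7, -0.3]
opening: 0.0705
```

```bash
python3 - <<'E'
from h import *
from workcell import bot,cams
o=bot.get_obs();print(o["ee_pos"],o["tcp_rot"],o["opening"],to(o,.5855,-.0846,.005))
c=cams.camera("side");cv2.imwrite("pics/s7.png",cv2.resize(c["frame"][140:340,180:380],None,fx=3,fy=3))
E
```

```text
[ 0.58478687 -0.08422862  0.0996355 ] [133.07255849  89.09938375  -2.67349217] 0.0705304172395453 [ 0.0946 -0.0003  0.0008]
```

View pics/s7.png

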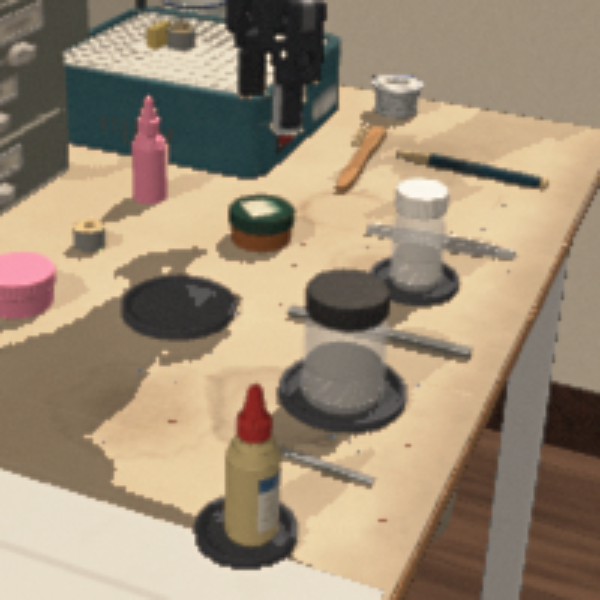

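The black-lidded jar stands in its large saucer (343,385) and the gripper is above the flux pot (262,222). I'll check clearance to the teal box before descending.

```bash
python3 - <<'E'
from h import *
for n in("top0","side0"):
    c=dict(np.load(n+".npz"));W=cloud(c);k=(c["depth"]>0)&(W[...,2]>.04)&(W[...,2]<.3)
    for nm,p in(("flux",(.5855,-.0846)),("L2",(.590,.043))):
        q=W[k];d=np.hypot(q[:,0]-p[0],q[:,1]-p[1]);i=np.argsort(d)[[0,5,30]];print(n,nm,np.round(d[i],3),np.round(q[i],3).tolist())
E
```

```text
top0 flux [0.105 0.105 0.107] [[0.64, -0.174, 0.059], [0.635, -0.177, 0.069], [0.649, -0.171, 0.07]]
top0 L2 [0.131 0.133 0.136] [[0.672, 0.145, 0.05], [0.673, 0.146, 0.054], [0.585, 0.179, 0.063]]
side0 flux [0.101 0.103 0.105] [[0.637, -0.172, 0.065], [0.64, -0.172, 0.078], [0.643, -0.173, 0.059]]
side0 L2 [0.13  0.133 0.138] [[0.671, 0.145, 0.042], [0.671, 0.149, 0.042], [0.585, 0.181, 0.074]]
```

Emit:
apply_moves:
  commands:
    - [0.015,0,0.0008,0,0.65]
    - [0.035,0,0.0008,0,0.65]
    - [0.06,0,0.0008,0,0.65]
    - [0.08,0,0.0008,0,0.65]
    - [0.09,0,0.0008,0,0.65]
    - [0.0945,0,0.0008,0,0.65]
    - [0.0945,0,0.0008,0,0.4]
    - [0.0945,0,0.0008,0,0.2]
    - [0.0945,0,0.0008,0,0]
    - [0.0945,0,0.0008,0,0]
    - [0.0945,0,0.0008,0,0]
    - [0.0945,0,0.0008,0,0]
  newtons: 30

```text
time: 22.55
ee_pos: [0.5867, -0.0847, 0.007]
tcp_rot: [132.9, 88.9, -2.8]
wrist_force: [-0.7, 2.0, 6.2]
opening: 0.0508
```

```bash
python3 - <<'E'
from h import *
from workcell import bot,cams
o=bot.get_obs();print(o["ee_pos"],o["tcp_rot"],o["wrist_force"],o["opening"],to(o,.5903,.0432,.06))
c=cams.camera("side");cv2.imwrite("pics/s8.png",cv2.resize(c["frame"][160:260,210:310],None,fx=5,fy=5))
E
```

```text
[ 0.58669474 -0.0846588   0.00700824] [132.87890055  88.93114742  -2.83654289] [-0.7266689   2.01559081  6.20126433] 0.05081811083545389 [-0.053  -0.0883 -0.0925]
```

View pics/s8.png

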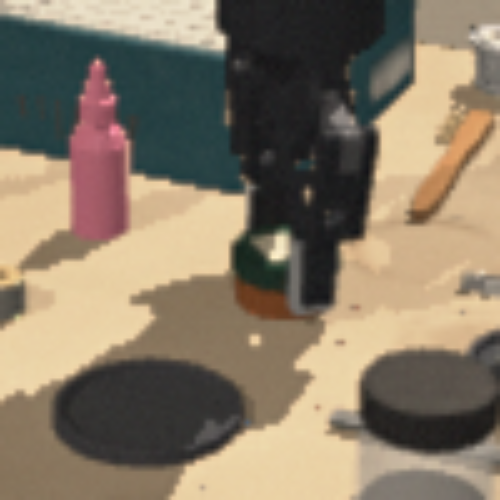

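The green lid is held between the pads. I'll estimate the near fingertip's height to be sure it clears the saucer rim.

```bash
python3 - <<'E'
from h import *
c=dict(np.load("side0.npz"))
j=np.array([.682,-.731,0]);p=np.array([.5867,-.0847,0]);perp=np.array([.731,.682,0])
for s in(1,-1):
  for d in(.026,.038):
    for e in(-.011,.011):
      for z in(.007,.012):
        X=p+s*j*d+perp*e;X[2]=z;q=c["camera_matrix"]@(c["R"]@X+c["t"]);q=q[:2]/q[2];print(s,d,e,z,((q-[210,160])*5).round())
E
```

```text
1 0.026 -0.011 0.007 [289. 258.]
1 0.026 -0.011 0.012 [289. 248.]
1 0.026 0.011 0.007 [245. 263.]
1 0.026 0.011 0.012 [245. 254.]
1 0.038 -0.011 0.007 [280. 247.]
1 0.038 -0.011 0.012 [281. 238.]
1 0.038 0.011 0.007 [237. 253.]
1 0.038 0.011 0.012 [238. 244.]
-1 0.026 -0.011 0.007 [326. 305.]
-1 0.026 -0.011 0.012 [326. 295.]
-1 0.026 0.011 0.007 [281. 311.]
-1 0.026 0.011 0.012 [281. 301.]
-1 0.038 -0.011 0.007 [335. 316.]
-1 0.038 -0.011 0.012 [335. 306.]
-1 0.038 0.011 0.007 [289. 323.]
-1 0.038 0.011 0.012 [289. 313.]
```

The tips come out at about 10–12 mm now, so roughly 15 mm in the saucer, which clears the 10 mm rim.

Emit:
apply_moves:
  commands:
    - [-0.008,0,0,0,0]
    - [-0.025,0,0,0,0]
    - [-0.043,-0.003,-0.003,0,0]
    - [-0.052,-0.015,-0.016,0,0]
    - [-0.053,-0.035,-0.037,0,0]
    - [-0.053,-0.055,-0.058,0,0]
    - [-0.053,-0.073,-0.077,0,0]
    - [-0.053,-0.084,-0.088,0,0]
    - [-0.053,-0.088,-0.0925,0,0]
    - [-0.053,-0.088,-0.0925,0,0]

```text
time: 23.6
ee_pos: [0.5905, 0.0432, 0.06]
tcp_rot: [132.2, 88.9, -3.5]
wrist_force: [0.4, -0.6, -0.7]
opening: 0.0508
```

```bash
python3 - <<'E'
from h import *
from workcell import bot,cams
o=bot.get_obs();print(o["ee_pos"],o["tcp_rot"],o["wrist_force"],o["opening"],to(o,.5903,.0432,.012))
E
```

```text
[0.59052629 0.0431772  0.06003154] [132.17989118  88.93327846  -3.48868828] [ 0.41998941 -0.60047459 -0.67486379] 0.05080568664981323 [ 0.048  -0.0008  0.0007]
```

Emit:
apply_moves:
  commands:
    - [0.012,-0.0008,0.0007,0,0]
    - [0.027,-0.0008,0.0007,0,0]
    - [0.037,-0.0008,0.0007,0,0]
    - [0.041,-0.0008,0.0007,0,0]
    - [0.0425,-0.0008,0.0007,0,0]
    - [0.0437,-0.0008,0.0007,0,0]
    - [0.0448,-0.0008,0.0007,0,0]
    - [0.0458,-0.0008,0.0007,0,0]
    - [0.0467,-0.0008,0.0007,0,0]
    - [0.0475,-0.0008,0.0007,0,0]
    - [0.0475,-0.0008,0.0007,0,0]

```text
time: 24.7
ee_pos: [0.5903, 0.0433, 0.0125]
tcp_rot: [132.4, 88.9, -3.3]
wrist_force: [0.5, -0.3, 0.6]
opening: 0.0508
```

```bash
python3 - <<'E'
from h import *
from workcell import bot,cams
o=bot.get_obs();print(o["ee_pos"],o["tcp_rot"],o["wrist_force"],o["opening"],to(o,.5903,.0432,.012))
c=cams.camera("side");cv2.imwrite("pics/s9.png",cv2.resize(c["frame"][180:280,190:290],None,fx=5,fy=5))
E
```

```text
[0.59032045 0.04326234 0.01246631] [132.39427506  88.93655673  -3.27283645] [ 0.49630361 -0.32908056  0.6460249 ] 0.05077066691173153 [0.0005 0.     0.0001]
```

View pics/s9.png

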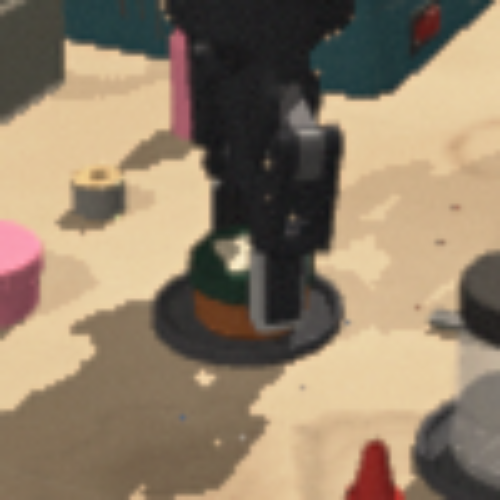

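The pot sits inside the large saucer (248,325) with the tips above the rim. I'll touch it down, release and retreat.

Emit:
apply_moves:
  commands:
    - [0.0006,0,0,0,0]
    - [0.001,0,0,0,0]
    - [0.001,0,0,0,0]
    - [0.001,0,0,0,0]

```text
time: 25.15
ee_pos: [0.5905, 0.0433, 0.012]
tcp_rot: [132.6, 88.9, -3.1]
wrist_force: [-3.0, -0.8, 5.9]
opening: 0.051
```

Emit:
apply_moves:
  commands:
    - [0,0,0,0,0.3]
    - [0,0,0,0,0.5]
    - [0,0,0,0,0.6]
    - [0,0,0,0,0.6]
    - [-0.01,0,0,0,0.6]
    - [-0.04,0,0,0,0.6]
    - [-0.08,0,0,0,0.6]
    - [-0.12,0,0,0,0.6]
    - [-0.15,0.02,0.04,0,0.6]
    - [-0.17,0.04,0.09,0,0.6]
    - [-0.17,0.06,0.13,0,0.6]
    - [-0.17,0.07,0.15,0,0.6]

```text
time: 26.35
ee_pos: [0.528, -0.114, 0.1834]
tcp_rot: [130.1, 88.7, -5.6]
wrist_force: [-0.1, 0.1, -0.5]
opening: 0.0681
```

Emit:
apply_moves:
  commands:
    - [0,0.03,0.03,0,0.6]
    - [0,0.07,0.07,0,0.6]
    - [0,0.11,0.08,0,0.6]
    - [0,0.15,0.09,0,0.6]
    - [0,0.18,0.1,0,0.6]
    - [0,0.2,0.1,0,0.6]
    - [0,0.2,0.1,0,0.6]

```text
time: 27.05
ee_pos: [0.5966, -0.3288, 0.1845]
tcp_rot: [130.4, 88.8, -5.5]
wrist_force: [-0.1, 0.4, -0.2]
opening: 0.0683
```

```bash
python3 - <<'E'
from h import *
from workcell import bot,cams
o=bot.get_obs();print(o["ee_pos"],o["time"],o["wrist_force"])
c=cams.camera("top");cv2.imwrite("pics/t2.png",cv2.resize(c["frame"][140:310,110:460],None,fx=2.28,fy=2.28,interpolation=cv2.INTER_CUBIC))
W=cloud(c)
for k,(x,y),h in(("flux",(.5903,.0432),.035),("scrap",(.451,.0915),.08),("salts",(.4545,-.0665),.08),("drop",(.4514,.234),.095)):
    m=(c["depth"]>0)&(np.hypot(W[...,0]-x,W[...,1]-y)<.045)&(W[...,2]>(h-.007 if k!="drop" else .07))&(W[...,2]<h+.01)
    vv,uu=np.where(m);p=plane(c,np.c_[uu,vv],h if k!="drop" else .085);(a,b),r=cv2.minEnclosingCircle(p[:,:2].astype(np.float32))
    print(k,"offset mm",round(1000*(a-x),1),round(1000*(b-y),1),"diam",round(2000*r,1),"n",len(p),"z",np.median(W[m][:,2]).round(4))
E
```

```text
[ 0.5966187  -0.32877102  0.1845419 ] 27.05 [-0.06493008  0.42490509 -0.20472909]
flux offset mm 1.7 1.2 diam 52.3 n 399 z 0.0356
scrap offset mm 3.3 1.4 diam 51.3 n 456 z 0.0809
salts offset mm 2.2 1.2 diam 37.4 n 249 z 0.0809
drop offset mm 0.8 -3.9 diam 19.9 n 67 z 0.0816
```

View pics/t2.png

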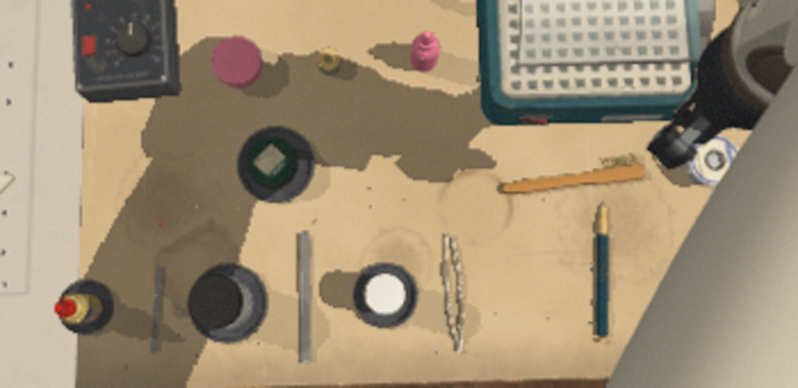

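The last top view shows all four containers standing in their saucers: (270,162), (228,302), (385,295) and (85,306). Offsets are within about 4 mm and the heights match saucer-floor level. I'll back the arm off the teal box a little and hand in.

Emit:
apply_moves:
  commands:
    - [-0.01,-0.015,0.02,0,0.6]
    - [-0.02,-0.035,0.04,0,0.6]
    - [-0.02,-0.04,0.05,0,0.6]
    - [-0.02,-0.04,0.05,0,0.6]
    - [-0.02,-0.04,0.05,0,0.6]

```text
time: 27.6
ee_pos: [0.5321, -0.3333, 0.2037]
tcp_rot: [131.1, 88.8, -4.7]
wrist_force: [0.3, 0.2, -0.1]
opening: 0.0684
```

```bash
python3 - <<'E'
from workcell import bot
o=bot.get_obs();print(o["ee_pos"],o["wrist_force"]);print(bot.job_done())
E
```

```text
[ 0.53213324 -0.33334071  0.2036619 ] [ 0.32247952  0.15086274 -0.12118421]
the job is handed in; nothing more can be done
None
```

All four containers are in their saucers and the job was handed in at about 28 s. The flux pot is in the far large saucer, the black-lidded jar in the near large one, the white-capped jar in the medium one and the dropper in the small one.

- **Position:** the last top view put each about 2–4 mm from its saucer's centre, against limits of 10.5–11.5 mm.
- **Height:** the lid-top heights of the pot and both jars match standing on the saucer floor. The dropper's spout was measured part-way up, so that figure does not check its height, but its release height and the pictures agree with it being down.
- **Forces:** the wrist force read at most about 12 N at each set-down, with the black-lidded jar the highest. It was near zero at hand-in, with the gripper clear above the table.
- **Left alone:** the spool, the grinder head and the pink look-alikes were never touched. In the last picture they looked unmoved, but I did not measure them again.
- **Small discrepancy:** the tool had drifted to about 1° of tilt by the end, well under the 0.06 rad limit. No check failed.

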